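# Throw the bale clips and take the lid off the former-block tote

## Task

Open the small blue tote: flip both sprung bale clips, on opposite edges of the lid, fully off by pushing their tabs outward until they snap open and stay down. Only then lift the lid off by its handle and lay it gently, right way up and flat, in the middle of the black rubber pad, leaving the cup, the press weight and the tape roll where they stand.

Things in the scene. Friction and masses are not known exactly. Their poses are not given: they have to be found in the camera images.
- tote: Blue open tote, 150 (its x) x 160 (its y) x 90 mm high, immovable, two wooden blocks lying inside well below the rim. Origin: centre of its underside, z up. A clip is hinged on each y wall (+y: clip_left, -y: clip_right) about the tote's x, 89 mm from the centre and 45 mm up. Tote and pad may change sides; the tote is turned up to 0.3 rad.
- lid: Loose blue lid, about 0.3 kg: plate 150 (x) x 160 (y) x 8 mm with an 8 mm locating lip beneath, 3 mm play inside the rim. Origin: centre of the lip's underside, 82 mm above the tote's origin when seated (plate's top then 98 mm up). On top a black bar handle along the lid's y, 16 mm wide (x), 72 mm long, from z 39 to 53 mm, on two posts.
- lid_handle (a point): Centre of the lid's handle bar, 46 mm above the lid's origin. Grip the bar across its 16 mm width (the lid's x).
- clip_left_tab (a point): Centre of the inner face of the thumb tab of the clip on the tote's own +y wall. Shut, the steel wire bale reaches 24 mm inward of its hinge over the lid edge (wire top 107 mm above the tote's underside); the tab, 60 mm wide, 5 mm thick, stands above it from 105 to 136 mm, leaning 0.12 rad outward; this point is 121 mm up and 86 mm from the tote's centre.
- clip_right_tab (a point): The same for the mirror-image clip on the tote's own -y wall.
- clip_left (a joint): Angle of the left clip: 0 shut over the lid edge, 1.9 rad fully open (out from the wall and a little down, reaching 100 mm from its hinge). Pushing the tab outward opens it: an over-centre spring holds it shut up to about 0.5 rad and throws it fully open beyond that; the push is about 5 N at the tab.
- clip_right (a joint): Angle of the right clip, the same.
- pad: Flat black rubber pad 210 x 210 x 4 mm, fixed on the bench beside the tote. Origin at the centre of its underside.
- cup: Bystander: grey cup, 64 mm wide, 70 mm high, stands behind the work. Origin at the centre of its underside.
- weight: Bystander: green press weight with a knob, 64 mm wide, 66 mm high, on the belt in front at the left. Origin at the centre of its underside.
- tape_roll: Bystander: brown tape roll lying flat, 105 mm wide, 37 mm high, on the belt in front at the right. Origin at the centre of its underside.

How it is judged:
By the outcome, as a careful person would: the job done as asked, in the order asked, and still so for the second after the job is handed in, with the robot touching nothing.
It also fails if it takes over 59 s, if anything falls off the work surface, if the arm or the gripper's body presses on something with over 40 N, if the wrist force passes 120 N, or if a joint passes its speed limit or range.

## Robot

A 6-joint arm with a two-finger parallel gripper is mounted at the origin on the work surface; the furniture and walls round the work are solid. World frame = base frame: x ahead of the robot, y to its left, z up, the work surface at z = 0. Lengths are in m, angles in rad, forces in N, time in s.
With the tool pointing down it reaches from about 0.3 to 0.775 m from the base axis. Payload 14.6 kg.
Tool frame: the origin (TCP) lies at the very end of the fingers, on their centre line; the grasp point (between the pads) lies 19 mm behind it; z points along the fingers, y is the line along which they close (so a half turn about z gives the same grasp; the last joint's range is limited). The gripper opens to 94 mm and grips with 3 to 60 N. Pads are 16 mm wide; open, the fingers measure 119 mm over their backs; the gripper's body (75 mm by 177 mm) begins 78 mm behind the grasp point.
Start: joints at [1.176, 0.3, 1.521, -0, 1.321, -0.067], TCP at [0.177, 0.521, 0.205] pointing down, gripper open.
Joint ranges: [-3.03, 3.03], [-0.79, 2.21], [0.23, 2.52], [-1.04, 4.18], [0, 3.07], [-2.55, 2.55]. Speed limits (rad/s): [2.22, 2.22, 2.57, 3.14, 3.14, 3.14].

## Interface

Orientations are given as [roll, pitch, yaw] about the fixed x, y, z axes, in that order (R = Rz(yaw) Ry(pitch) Rx(roll)).
In Python, from station import status, vision, order, silhouettes gives the robot as it stands. The module is installed in compiled form; this text tells all that it offers.
- The arm moves only by the shell command python3 -m pendant 'ROWS' [FORCE]. ROWS is JSON, one flat list of numbers, 7 for each row, row after row: the shift along the tool's x, y, z in units of 500 mm (1.0 is 500 mm), then the turn, a rotation vector about the tool's x, y, z in units of 90 degrees (1.0 is 90 degrees), then the opening, from -1 (shut) to 1 (fully open). A call has 1 to 12 rows; each row is the pose to reach, as a shift and turn from the pose commanded when the call began, along the tool's axes at that moment; what a row does not reach only later rows make up. A row lasts 1/10 s, in which the tool goes at most 50 mm and 8.59 degrees, less where a joint would pass 70% of its speed; a pose out of reach is approached as far as the arm can. A call with a number of a shift or a turn outside -1 to 1 is refused whole. A call with a gripper value outside its range is refused whole. The fingers move at their own pace and stop on an object; FORCE is the grip in N (left out, the last holds). Time passes only in rows, so rows that repeat a pose let the fingers close. It gives the time, the measured TCP pose, the force, the opening and the grip force at its end, in the units of the state.
- status.get_obs(): the state, without advancing time (a new reading comes with each control period).
- vision.camera(name): name is "scene" or "top" or "wrist"; returns a dict with "pixels" (400x640x3 uint8, red, green, blue), "K" (3x3 intrinsics, pixels), "k1" (the pictures are not rectified: a ray, as slopes to the right and down, at radius r is drawn at 1 + k1 r^2 times it, then the intrinsics apply), "R" (3x3) and "t" (3): a world point X has camera coordinates R X + t. Camera axes: x right, y down, z forward; pixel columns grow to the right and rows downward; lengths in m; the calibration is good to about 2 mm. A picture is of the moment at which its call begins. There is no depth.
- order.hand_in(): hands the job in; it is judged then, once.
Trained networks look in a picture, given as the dict that the camera call returned (one of the last four; its "shot" number tells which), for a name from the list of things; names that differ only in an ending like _2 or _b are one class to them, and where a whole thing is asked for, a point or a joint stands for the part that bears it (a point fixed in the world has none). Each returns a list of dicts, best first, with "score" (0 to 1); they miss things now and then, are a little off and sometimes report something else, mostly with a low value. They report only what shows in the picture. A call takes as long as a camera call.
- silhouettes(target, picture): "region" (400x640 bool, what is visible of it) and "extent" ([left, top, right, bottom] in pixels, round what is visible of it).
The state is a dict: "time_s": time; "qpos": joint angles; "joint_vel": joint speeds; "tau": joint torques, N m; "ee_pos": TCP position; "eef_rot": TCP orientation; "force": force on the tool from outside, world axes, zero at the start; "moment": the same for the moment, N m; "grip_width": finger opening in m; "grip_force": force on a finger pad.
Only numpy, scipy, OpenCV 4.12 (cv2) and the standard library are available. Lean on these libraries where they do the work, as an engineer would, in place of code of your own. Each camera call takes 0.05 s, during which the arm holds its last target. There are 200 camera calls.

## Working session

There is one attempt and no reset: what is moved stays moved. The work goes in short steps, Python scripts to look and compute and a shell command to move; the robot and the scene stay as the last step left them, time stands still between calls to the robot, and variables do not carry over. Pictures are saved under pics/ and viewed, at most 11 in all, crops included, and the job is handed in when it is done.

```bash
mkdir -p pics
cat > h.py <<'E'
import numpy as np, cv2
from station import status, vision, order, silhouettes
def shot(n,save=None):
    p=vision.camera(n)
    if save: cv2.imwrite('pics/'+save,p['pixels'][:,:,::-1])
    return p
def proj(p,X):
    c=np.atleast_2d(X)@np.array(p['R']).T+p['t']; s=c[:,:2]/c[:,2:]
    s=s*(1+p['k1']*(s**2).sum(1,keepdims=True)); K=np.array(p['K'])
    return s@K[:2,:2].T+K[:2,2]
def ray(p,uv):
    K=np.array(p['K']); d=(np.array(uv,float)-K[:2,2])/[K[0,0],K[1,1]]; s=d.copy()
    for _ in range(20): s=d/(1+p['k1']*(s@s))
    R=np.array(p['R']); v=R.T@np.r_[s,1]; return -R.T@np.array(p['t']), v/np.linalg.norm(v)
def onz(p,uv,z):
    o,v=ray(p,uv); return o+v*(z-o[2])/v[2]
def tri(l):
    A=np.zeros((3,3));b=np.zeros(3)
    for p,uv in l:
        o,v=ray(p,uv);M=np.eye(3)-np.outer(v,v);A+=M;b+=M@o
    return np.linalg.solve(A,b)
E
python3 - <<'E'
from h import *
print(status.get_obs())
for n in ['scene','top']:
    p=shot(n,n+'0.png')
    print(n,p['k1'],'cam at',(-np.array(p['R']).T@p['t']).round(3))
    for t in ['tote','lid','lid_handle','clip_left_tab','clip_right_tab','clip_left','pad','cup','weight','tape_roll']:
        for r in silhouettes(t,p)[:2]:
            m=r['region']; ys,xs=np.nonzero(m); print(t,round(r['score'],2),np.round(r['extent']),m.sum(),xs.mean().round(1),ys.mean().round(1))
E
```

```text
{'time_s': 0.0, 'qpos': array([ 1.17644239e+00,  3.00477506e-01,  1.52158676e+00,  7.22153113e-07,
        1.32068931e+00, -6.65574708e-02]), 'joint_vel': array([ 0.0014311 , -0.00019212, -0.00141735, -0.00019396, -0.00012974,
       -0.00036334]), 'tau': array([-1.22537302e-03, -5.31809306e+01, -3.52733839e+01,  7.08232471e-02,
        2.43911584e-02, -8.18845501e-05]), 'ee_pos': array([0.17695595, 0.52047826, 0.20488041]), 'eef_rot': array([-3.14043435e+00, -7.79089432e-05,  2.81379597e+00]), 'force': array([-0.5155189 ,  0.41851242,  0.55782556]), 'moment': array([0.01918918, 0.01378356, 0.0524703 ]), 'grip_force': 0.0, 'grip_width': 0.09387812922140046}
scene 0.019331616071021285 cam at [-0.259 -0.595  0.566]
tote 0.59 [243. 172. 310. 233.] 2054 274.5 208.1
tote 0.45 [322. 272. 369. 314.] 1481 345.3 291.0
lid 0.66 [242. 180. 311. 207.] 910 272.0 192.0
lid_handle 0.75 [242. 177. 305. 210.] 904 272.7 192.2
clip_left_tab 0.52 [244. 172. 262. 187.] 202 252.9 180.6
clip_right_tab 0.65 [291. 186. 305. 211.] 200 298.0 193.8
clip_left 0.6 [244. 176. 305. 208.] 908 272.2 192.4
clip_left 0
[... 162 characters left out ...]
3. 244.] 405 218.8 231.5
weight 0.17 [243. 172. 309. 232.] 2102 274.8 208.0
tape_roll 0.6 [322. 272. 369. 315.] 1501 345.4 291.1
top -0.08271293827568282 cam at [ 0.32  -0.003  1.063]
tote 0.79 [199. 170. 286. 236.] 1049 246.0 207.4
lid_handle 0.6 [209. 163. 281. 230.] 3625 243.7 195.1
clip_left_tab 0.58 [204. 186. 217. 213.] 319 207.1 197.2
clip_right_tab 0.65 [271. 176. 279. 201.] 127 277.3 191.4
clip_left 0.84 [202. 188. 218. 212.] 307 207.1 198.8
pad 0.97 [347. 152. 433. 230.] 5681 388.1 191.7
cup 0.57 [310. 122. 334. 151.] 553 321.0 136.8
weight 0.6 [221. 267. 244. 295.] 538 232.1 279.9
weight 0.5 [202. 182. 215. 215.] 345 207.4 197.6
tape_roll 0.61 [384. 254. 431. 296.] 894 406.5 275.5
```

Run:
```python
import cv2
a=cv2.imread('pics/top0.png')[110:310,180:450]; b=cv2.imread('pics/scene0.png')[150:330,190:450]
cv2.imwrite('pics/c1.png',cv2.resize(a,(790,585),interpolation=2)); cv2.imwrite('pics/c2.png',cv2.resize(b,(790,547),interpolation=2))
```

```text
(no output)
```

View pics/c1.png

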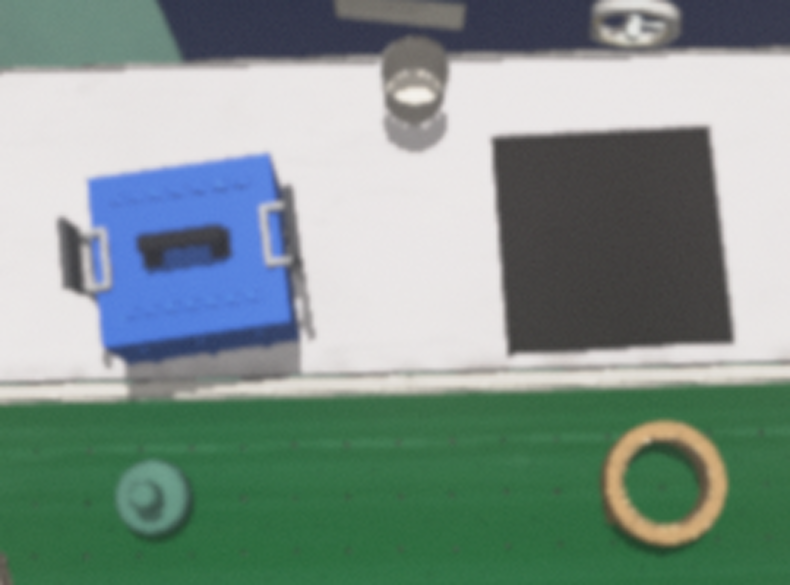

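View pics/c2.png

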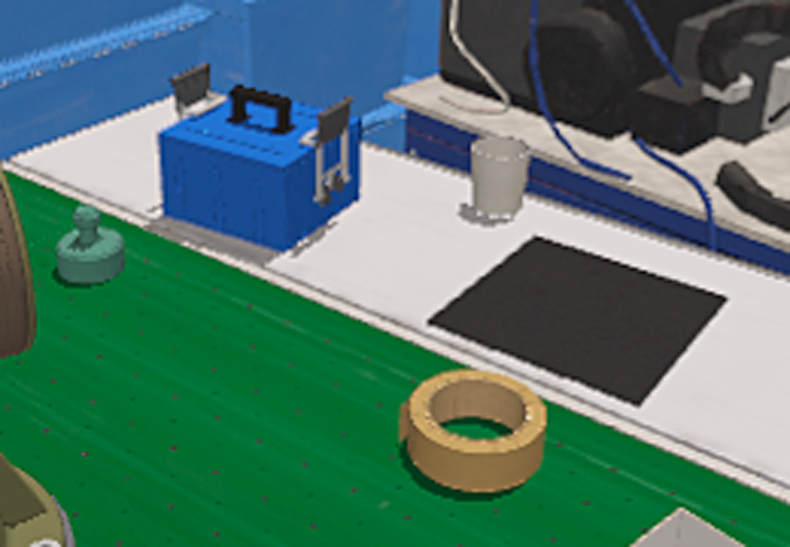

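The views show the tote at the left (top view about px 246,195; handle about 243,193) with both clip tabs standing. The pad is at the right (about 390,192), the cup behind, and the weight and tape roll on the belt in front. I'll fit the tote pose from both views.

```bash
cat > fit0.py <<'E'
from h import *
from scipy.optimize import least_squares
T=shot('top');S=shot('scene')
t=lambda u,v:(u/2.926+180,v/2.925+110)
s=lambda u,v:(u/3.038+190,v/3.039+150)
obs=[(T,t(89,180),(.075,.08,.098)),(T,t(270,154),(.075,-.08,.098)),(T,t(299,328),(-.075,-.08,.098)),(T,t(105,350),(-.075,.08,.098)),
(T,t(137,239),(0.008,.036,.135)),(T,t(229,228),(.008,-.036,.135)),
(S,s(287,250),(-.075,-.08,0)),(S,s(163,217),(-.075,.08,0)),(S,s(358,202),(.075,-.08,0)),
(S,s(318,113),(-.03,-.0905,.136)),(S,s(353,97),(.03,-.0905,.136)),(S,s(171,77),(-.03,.0905,.136)),(S,s(208,63),(.03,.0905,.136)),
(S,s(232,88),(0,.036,.135)),(S,s(291,99),(0,-.036,.135))]
def W(q,X):
    c,n=np.cos(q[3]),np.sin(q[3]);return np.array([[c,-n,0],[n,c,0],[0,0,1]])@X+q[:3]
f=lambda q:np.concatenate([proj(p,W(q,np.array(X)))[0]-uv for p,uv,X in obs])
r=least_squares(f,[.4,.25,0,-.1],loss='soft_l1');print(r.x.round(4));print(f(r.x).reshape(-1,2).round(1).tolist())
pc=np.array([onz(T,t(*c),.004) for c in [(493,138),(709,127),(733,342),(510,354)]]);print('pad',pc.round(3).tolist(),pc.mean(0))
print('edges',np.diff(pc,axis=0))
P2=[onz(S,s(*c),.004) for c in [(536,236),(728,298),(641,405),(428,322)]];print('padscene',np.mean(P2,0),np.round(P2,3).tolist())
for n,z in [('cup',.035),('weight',.03),('tape_roll',.018)]:
    for p in (T,S):
        r=silhouettes(n,p)[0];ys,xs=np.nonzero(r['region']);print(n,onz(p,(xs.mean(),ys.mean()),z).round(3))
E
python3 fit0.py
```

```text
[0.5599 0.1644 0.0032 0.1231]
[[0.3, 0.3], [1.7, -0.2], [-0.4, -1.4], [0.6, 0.8], [0.8, -0.5], [-0.7, -1.2], [-0.8, 1.0], [-0.9, -0.7], [0.8, -1.7], [-0.3, 1.0], [-1.5, 0.1], [0.5, 1.3], [-0.2, 0.6], [-0.2, -1.5], [-0.9, -0.7]]
pad [[0.686, -0.102, 0.004], [0.692, -0.309, 0.004], [0.485, -0.313, 0.004], [0.48, -0.108, 0.004]] [ 0.58585176 -0.20798235  0.004     ]
edges [[ 5.93799415e-03 -2.06589101e-01  0.00000000e+00]
 [-2.07383171e-01 -4.22838361e-03  2.22044605e-16]
 [-4.93190386e-03  2.04791869e-01 -2.22044605e-16]]
padscene [ 0.5851781  -0.21146977  0.004     ] [[0.686, -0.106, 0.004], [0.692, -0.311, 0.004], [0.485, -0.318, 0.004], [0.479, -0.111, 0.004]]
cup [ 0.736 -0.028  0.035]
cup [ 0.737 -0.025  0.035]
weight [0.361 0.21  0.03 ]
weight [0.348 0.194 0.03 ]
tape_roll [ 0.36  -0.236  0.018]
tape_roll [ 0.357 -0.236  0.018]
```

```bash
python3 -m pendant '[-0.955,-0.428,-0.19,0,0,0.713,-1,-0.955,-0.428,-0.19,0,0,0.713,-1,-0.955,-0.428,-0.19,0,0,0.713,-1,-0.955,-0.428,-0.19,0,0,0.713,-1,-0.955,-0.428,-0.19,0,0,0.713,-1,-0.955,-0.428,-0.19,0,0,0.713,-1,-0.955,-0.428,-0.19,0,0,0.713,-1,-0.955,-0.428,-0.19,0,0,0.713,-1,-0.955,-0.428,-0.19,0,0,0.713,-1,-0.955,-0.428,-0.19,0,0,0.713,-1,-0.955,-0.428,-0.19,0,0,0.713,-1,-0.955,-0.428,-0.19,0,0,0.713,-1]' 20
```

```text
time_s: 2.7
ee_pos: [0.5624, 0.1615, 0.3003]
eef_rot: [3.141, 0.0, 1.69]
force: [-1.0, -0.4, 0.3]
grip_width: 0.0014
grip_force: 0.0
```

Run:
```python
from h import *
print(status.get_obs()); p=shot('wrist'); np.save('w1.npy',p,allow_pickle=True)
print((-np.array(p['R']).T@p['t']).round(3), np.array(p['R'])[2].round(3))
im=p['pixels'][:,:,::-1].copy()
q=[.5599,.1644,.0032,.1231]
c,n=np.cos(q[3]),np.sin(q[3]);R=np.array([[c,-n,0],[n,c,0],[0,0,1]])
X=[(a*.075,b*.08,.098) for a in(1,-1) for b in (1,-1)]+[(a*.03,b*.0905,.136) for a in(1,-1) for b in (1,-1)]+[(a*.008,b*.036,.135) for a in(1,-1) for b in (1,-1)]
for i,u in enumerate(proj(p,np.array(X)@R.T+q[:3])): cv2.circle(im,tuple(int(v) for v in u.round()),2,(0,0,255),-1);print(i,u.round(1))
cv2.imwrite('pics/w1.png',im)
```

```text
{'time_s': 2.7, 'qpos': array([ 2.17302131e-01,  3.30168316e-01,  1.26435043e+00, -3.94305481e-04,
        1.54690722e+00,  9.81260724e-02]), 'joint_vel': array([ 0.06727464, -0.03397814,  0.06900215,  0.01400089, -0.01645475,
        0.04872656]), 'tau': array([ -2.76174657, -56.08308792, -39.44504857,  -0.07686711,
         0.26248519,  -0.76225542]), 'ee_pos': array([0.56237427, 0.1615379 , 0.30034977]), 'eef_rot': array([3.14138815e+00, 3.75968430e-04, 1.68998173e+00]), 'force': array([-1.01623752, -0.36123733,  0.27875609]), 'moment': array([-0.05578638,  0.06585797, -0.02160017]), 'grip_force': 0.0, 'grip_width': 0.0013600564743695702}
[0.554 0.236 0.479] [ 0.031 -0.259 -0.965]
0 [371.2 119.6]
1 [366.  234.1]
2 [256.4 120.1]
3 [263.  234.5]
4 [339.3 109.7]
5 [336.9 252.2]
6 [287.8 109.9]
7 [291.9 252.4]
8 [320.4 156.7]
9 [320.4 213.1]
10 [307.3 156.8]
11 [308.  213.2]
```

View pics/w1.png

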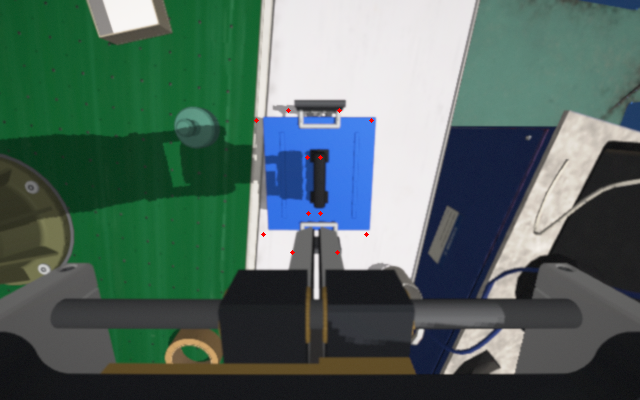

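The wrist view shows the lid with corners near (262,118), (376,117), (370,229) and (268,228). The prediction is about 5 px off, so I'll remeasure with the arm settled.

```bash
cat > fit1.py <<'E'
from h import *
from scipy.optimize import least_squares
for _ in range(3): p=shot('wrist')
print(status.get_obs()['ee_pos'],np.abs(status.get_obs()['joint_vel']).max())
T=shot('top')
def quad(p,box):
    x0,y0,x1,y1=box;h=cv2.cvtColor(p['pixels'][y0:y1,x0:x1],cv2.COLOR_RGB2HSV)
    m=((h[...,0]>100)&(h[...,0]<118)&(h[...,1]>150)&(h[...,2]>110)).astype(np.uint8)
    m=cv2.morphologyEx(m,cv2.MORPH_CLOSE,np.ones((13,13)))
    c=max(cv2.findContours(m,0,1)[0],key=cv2.contourArea)
    h=cv2.convexHull(c)
    return cv2.approxPolyN(h,4).reshape(-1,2)+[x0,y0], cv2.contourArea(c)
qw,a=quad(p,(220,90,420,260));print(qw.tolist(),a)
def W(q,X):
    c,n=np.cos(q[3]),np.sin(q[3]);return np.array([[c,-n,0],[n,c,0],[0,0,1]])@X+q[:3]
C=[(a*.075,b*.08,.098) for a in(1,-1) for b in (1,-1)]
q0=np.array([.5599,.1644,0,.1231])
def match(p,Q):
    return [(p,min(Q,key=lambda u:np.linalg.norm(u-proj(p,W(q0,np.array(X)))[0])),X) for X in C]
def solve(obs,z=0):
    f=lambda q:np.concatenate([proj(p,W([q[0],q[1],z,q[2]],np.array(X)))[0]-uv for p,uv,X in obs])
    r=least_squares(f,[.56,.16,.12],loss='soft_l1');return r.x.round(4),f(r.x).reshape(-1,2).round(1).tolist()
print('wrist',solve(match(p,qw)))
for n in ['clip_left_tab','clip_right_tab','lid_handle','lid']:
    for r in silhouettes(n,p)[:1]:print(n,r['score'],r['extent'])
t=lambda u,v:np.array((u/2.926+180,v/2.925+110))
print('top',solve(match(T,[t(89,180),t(270,154),t(299,328),t(105,350)])))
e=status.get_obs();print(e['ee_pos'],e['eef_rot'])
print('TCP px',proj(p,e['ee_pos']))
im=cv2.resize(p['pixels'][60:340,200:440,::-1],None,fx=2.1,fy=2.1,interpolation=2)
im2=cv2.resize(T['pixels'][150:250,180:300,::-1],None,fx=2.3,fy=2.3,interpolation=2);cv2.imwrite('pics/w2.png',im)
E
python3 fit1.py
```

```text
[0.55960976 0.16512625 0.30030258] 0.00833256259004195
[[377, 120], [370, 231], [270, 231], [265, 120]] 11262.0
wrist (array([0.5658, 0.1698, 0.1202]), [[0.9, -0.7], [1.3, 2.0], [-1.0, -1.0], [-1.0, 1.7]])
clip_left_tab 0.85 [296.5, 101.4, 351.8, 133.3]
clip_right_tab 0.66 [304.4, 226.8, 342.3, 253.8]
lid_handle 0.95 [264.4, 120.7, 379.6, 233.4]
lid 0.92 [263.1, 119.7, 376.5, 236.9]
top (array([0.5606, 0.1664, 0.1178]), [[0.0, 0.2], [1.2, 0.1], [-0.0, 0.6], [-1.2, -1.2]])
[0.55986778 0.16497836 0.30061684] [ 3.14137920e+00 -4.68506116e-05  1.69483564e+00]
TCP px [[315.68643086 238.69044308]]
```

View pics/w2.png

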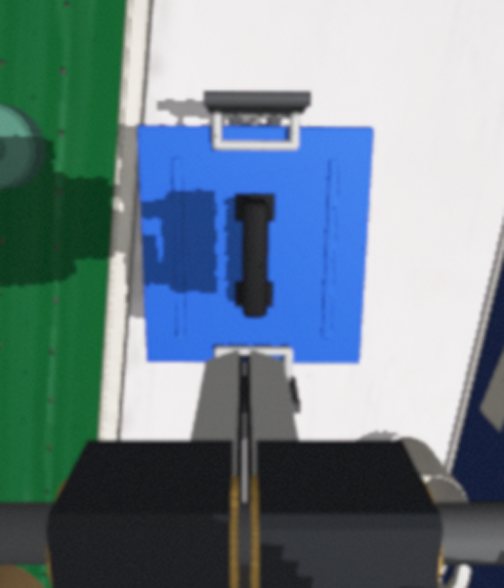

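```bash
python3 -m pendant '[0.13,0.006,0,0,0,0,-1,0.13,0.006,0,0,0,0,-1,0.13,0.006,0.08,0,0,0,-1,0.13,0.006,0.16,0,0,0,-1,0.13,0.006,0.23,0,0,0,-1,0.13,0.006,0.29,0,0,0,-1,0.13,0.006,0.34,0,0,0,-1,0.13,0.006,0.365,0,0,0,-1,0.13,0.006,0.365,0,0,0,-1,0.13,0.006,0.365,0,0,0,-1,0.13,0.006,0.365,0,0,0,-1]'
python3 - <<'E'
from h import *
shot('scene','s1.png'); shot('wrist','w3.png')
a=cv2.imread('pics/s1.png')[150:260,210:340]; b=cv2.imread('pics/w3.png')[60:300,200:440]
cv2.imwrite('pics/m1.png',np.hstack([cv2.resize(a,(473,400),interpolation=2),cv2.resize(b,(320,400),interpolation=2)]))
E
```

```text
time_s: 4.25
ee_pos: [0.5559, 0.2295, 0.1195]
eef_rot: [3.139, -0.0, 1.694]
force: [-0.2, -0.3, 0.1]
grip_width: 0.0005
grip_force: 0.0
```

View pics/m1.png

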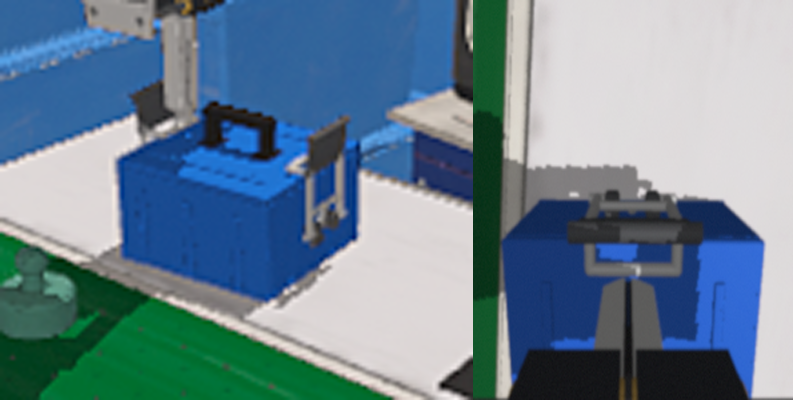

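The fingers stand inside the left tab and centred on it, just above the wire. Next I push outward.

```bash
python3 -m pendant '[0.02,0,0,0,0,0,-1,0.035,0,0,0,0,0,-1,0.05,0,0,0,0,0,-1,0.065,0,0,0,0,0,-1,0.08,0,0,0,0,0,-1,0.095,0,0,0,0,0,-1,0.11,0,0,0,0,0,-1,0.125,0,0,0,0,0,-1,0.14,0,0,0,0,0,-1,0.16,0,0,0,0,0,-1,0.16,0,0,0,0,0,-1,0.16,0,-0.04,0,0,0,-1]'
python3 - <<'E'
from h import *
shot('scene','s2.png'); shot('wrist','w4.png')
a=cv2.imread('pics/s2.png')[150:260,210:340]; b=cv2.imread('pics/w4.png')[60:300,200:440]
cv2.imwrite('pics/m2.png',np.hstack([cv2.resize(a,(473,400),interpolation=2),cv2.resize(b,(320,400),interpolation=2)]))
E
```

```text
time_s: 5.55
ee_pos: [0.5443, 0.3084, 0.1356]
eef_rot: [-3.137, 0.002, 1.694]
force: [-0.4, 0.0, -0.2]
grip_width: 0.0004
grip_force: 0.0
```

View pics/m2.png

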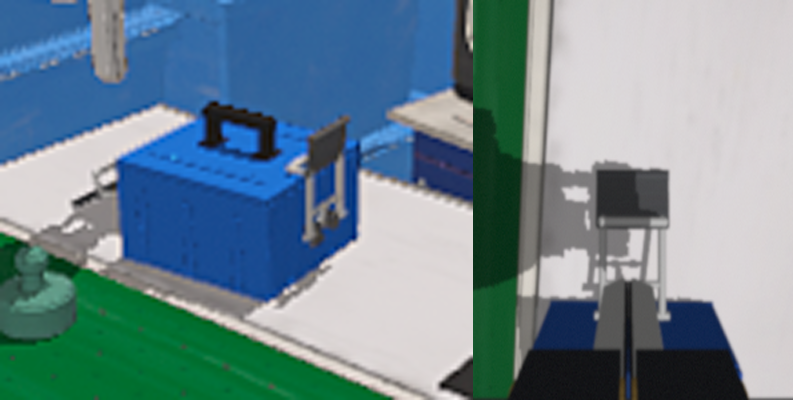

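The left clip is fully open and lying down outside the wall. Now the right one.

```bash
python3 -m pendant '[0,0,-0.1,0,0,0,-1,0,0,-0.16,0,0,0,-1,-0.1,0,-0.16,0,0,0,-1,-0.2,0,-0.16,0,0,0,-1,-0.3,0,-0.16,0,0,0,-1,-0.4,0,-0.16,0,0,0,-1,-0.408,0,-0.16,0,0,0,-1,-0.408,0,-0.1,0,0,0,-1,-0.408,0,-0.04,0,0,0,-1,-0.408,0,0.02,0,0,0,-1,-0.408,0,0.04,0,0,0,-1,-0.408,0,0.04,0,0,0,-1]'
python3 - <<'E'
from h import *
for _ in range(3):shot('scene','s3.png')
print(status.get_obs()['ee_pos'])
a=cv2.imread('pics/s3.png')[150:260,210:340]
cv2.imwrite('pics/m3.png',cv2.resize(a,(473,400),interpolation=2))
E
```

```text
time_s: 6.85
ee_pos: [0.57, 0.1064, 0.1168]
eef_rot: [-3.139, -0.0, 1.694]
force: [0.1, 0.4, 0.2]
grip_width: 0.0004
grip_force: 0.0
[0.5711764  0.10642405 0.11948623]
```

View pics/m3.png

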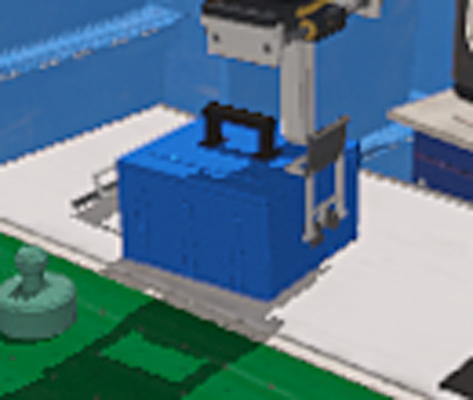

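The fingers are between the handle and the right tab, clear of both. I push outward to the other side.

```bash
python3 -m pendant '[-0.02,0,0,0,0,0,-1,-0.035,0,0,0,0,0,-1,-0.05,0,0,0,0,0,-1,-0.065,0,0,0,0,0,-1,-0.08,0,0,0,0,0,-1,-0.095,0,0,0,0,0,-1,-0.11,0,0,0,0,0,-1,-0.125,0,0,0,0,0,-1,-0.14,0,0,0,0,0,-1,-0.16,0,0,0,0,0,-1,-0.16,0,-0.1,0,0,0,-1,-0.16,0,-0.2,0,0,0,-1]'
python3 -m pendant '[-0.1,0,-0.06,0,0,0,-0.4,-0.1,0,-0.16,0,0,0,-0.4,-0.1,0,-0.16,0,0,0,-0.4,-0.1,0,-0.16,0,0,0,-0.4,-0.1,0,-0.16,0,0,0,-0.4]'
python3 - <<'E'
from h import *
for _ in range(3):p=shot('wrist','w5.png')
S=shot('scene','s5.png')
print(status.get_obs()['ee_pos'],status.get_obs()['grip_width'])
h=cv2.cvtColor(p['pixels'],cv2.COLOR_RGB2HSV)
a=cv2.imread('pics/s5.png')[150:260,210:340]; b=p['pixels'][30:300,200:440,::-1]
cv2.imwrite('pics/m4.png',np.hstack([cv2.resize(a,(355,300),interpolation=2),cv2.resize(b,(444,500),interpolation=2)[:300]]))
cv2.imwrite('pics/m4.png',np.hstack([cv2.copyMakeBorder(cv2.resize(a,(355,300),interpolation=2),0,200,0,0,0),cv2.resize(b,(444,500),interpolation=2)]))
e=status.get_obs()['ee_pos'];H=np.array([.563,.168,.128])
print('predicted handle px',proj(p,H))
E
```

```text
time_s: 8.2
ee_pos: [0.5797, 0.0259, 0.2184]
eef_rot: [-3.139, -0.0, 1.693]
force: [0.5, 0.4, 1.1]
grip_width: 0.0004
grip_force: 0.0
time_s: 8.7
ee_pos: [0.5861, -0.0228, 0.2965]
eef_rot: [-3.14, -0.0, 1.694]
force: [-0.9, -0.1, -0.7]
grip_width: 0.028
grip_force: 0.0
[ 0.58617888 -0.02256386  0.29677495] 0.027959630256395016
predicted handle px [[316.54770566  16.64282766]]
```

View pics/m4.png

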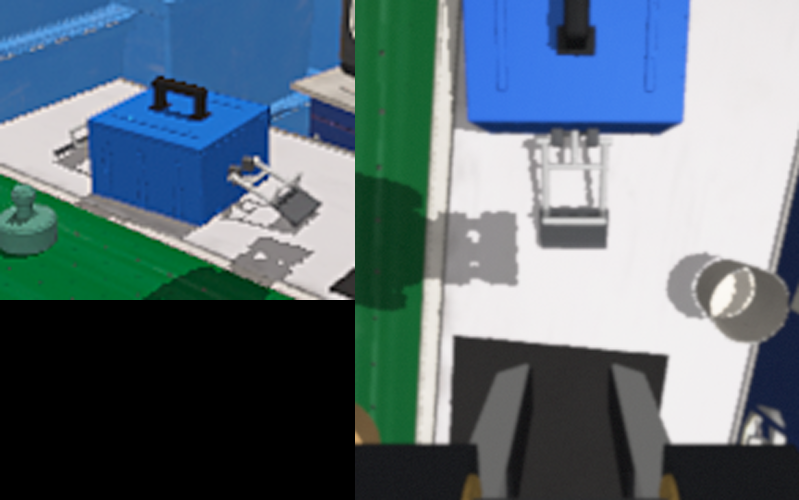

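Both clips lie fully open and the cup is undisturbed. Before gripping I check the pad with the wrist camera.

```bash
python3 - <<'E'
from h import *
p=shot('wrist'); c=lambda u,v:((u-355)/1.85+200,v/1.852+30)
print([onz(p,c(*k),.004).round(4).tolist() for k in [(453,337),(667,354)]], onz(p,c(576,40),.121))
E
python3 -m pendant '[0.1,0.005,0,0,0,0,0.3,0.2,0.005,0,0,0,0,0.3,0.3,0.005,0,0,0,0,0.3,0.385,0.005,0,0,0,0,0.3,0.385,0.005,0.1,0,0,0,0.3,0.385,0.005,0.2,0,0,0,0.3,0.385,0.005,0.28,0,0,0,0.3,0.385,0.005,0.34,0,0,0,0.3,0.385,0.005,0.376,0,0,0,0.3,0.385,0.005,0.376,0,0,0,0.3,0.385,0.005,0.376,0,0,0,0.3]'
python3 -m pendant '[0,0,0,0,0,0,-0.1,0,0,0,0,0,0,-0.3,0,0,0,0,0,0,-0.6,0,0,0,0,0,0,-1,0,0,0,0,0,0,-1,0,0,0,0,0,0,-1,0,0,0,0,0,0,-1,0,0,0,0,0,0,-1]' 30
```

```text
[[0.4837, -0.1077, 0.004], [0.6907, -0.0994, 0.004]] [0.57071248 0.13544795 0.121     ]
time_s: 10.05
ee_pos: [0.5654, 0.1687, 0.1105]
eef_rot: [3.141, -0.0, 1.694]
force: [0.4, 0.2, 0.6]
grip_width: 0.0614
grip_force: 0.0
time_s: 10.85
ee_pos: [0.5653, 0.1685, 0.11]
eef_rot: [3.142, -0.0, 1.694]
force: [-0.3, 0.5, 0.6]
grip_width: 0.0154
grip_force: 30.0
```

```bash
python3 -m pendant '[0,0,-0.02,0,0,0,-1,0,0,-0.05,0,0,0,-1,0,0,-0.09,0,0,0,-1,0,0,-0.14,0,0,0,-1,0,0,-0.2,0,0,0,-1,0,0,-0.26,0,0,0,-1,0,0,-0.3,0,0,0,-1,0,0,-0.3,0,0,0,-1,0,0,-0.3,0,0,0,-1]'
python3 - <<'E'
from h import *
for _ in range(2):shot('scene','s6.png')
T=shot('top','t6.png');o=status.get_obs();print(o['ee_pos'],o['force'],o['grip_width'])
a=cv2.imread('pics/s6.png')[110:260,200:350];b=cv2.imread('pics/t6.png')[150:250,170:300]
cv2.imwrite('pics/m5.png',np.hstack([cv2.resize(a,(380,380),interpolation=2),cv2.resize(b,(400,380),interpolation=2)]))
d=np.array([.586,-.2085,0])-o['ee_pos'];x=o['eef_rot'][2];print(d@[np.cos(x),np.sin(x),0]*2,d@[np.sin(x),-np.cos(x),0]*2,(o['ee_pos'][2]-.034)*2,(x-1.60)/(np.pi/2))
E
```

```text
time_s: 11.75
ee_pos: [0.565, 0.1685, 0.2598]
eef_rot: [-3.141, 0.0, 1.694]
force: [-0.2, 0.7, -4.1]
grip_width: 0.0157
grip_force: 30.0
[0.56486065 0.16840387 0.25857899] [-0.06712123  0.67557657 -3.73818049] 0.015550366182309556
-0.7532992404361876 -0.05053571542467019 0.4491579786251864 0.05972127516715451
```

View pics/m5.png

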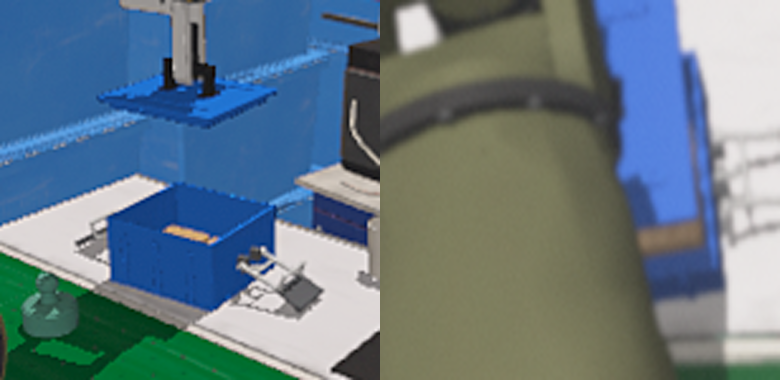

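The lid is held level above the tote, both clips are down, and the blocks are visible inside. I carry it to the pad.

```bash
python3 -m pendant '[-0.04,0,0,0,0,0.01,-1,-0.11,-0.01,0,0,0,0.02,-1,-0.19,-0.01,0,0,0,0.03,-1,-0.28,-0.02,0,0,0,0.04,-1,-0.37,-0.025,0,0,0,0.05,-1,-0.46,-0.03,0,0,0,0.06,-1,-0.55,-0.035,0,0,0,0.06,-1,-0.63,-0.04,0,0,0,0.06,-1,-0.7,-0.05,0,0,0,0.06,-1,-0.74,-0.05,0,0,0,0.06,-1,-0.753,-0.05,0,0,0,0.06,-1,-0.753,-0.05,0,0,0,0.06,-1]'
python3 -m pendant '[0,0,0,0,0,0,-1,0,0,0.06,0,0,0,-1,0,0,0.13,0,0,0,-1,0,0,0.2,0,0,0,-1,0,0,0.26,0,0,0,-1,0,0,0.32,0,0,0,-1,0,0,0.36,0,0,0,-1,0,0,0.39,0,0,0,-1,0,0,0.41,0,0,0,-1,0,0,0.42,0,0,0,-1,0,0,0.42,0,0,0,-1,0,0,0.42,0,0,0,-1]'
python3 - <<'E'
from h import *
for _ in range(2):p=shot('scene','s7.png')
o=status.get_obs();print(o['ee_pos'],o['eef_rot'],o['force'])
T=shot('top','t7.png')
a=cv2.imread('pics/s7.png')[180:310,300:450];b=cv2.imread('pics/t7.png')[140:250,330:450]
cv2.imwrite('pics/m6.png',np.hstack([cv2.resize(a,(400,380),interpolation=2),cv2.resize(b,(400,380),interpolation=2)]))
E
```

```text
time_s: 13.1
ee_pos: [0.5868, -0.2081, 0.2593]
eef_rot: [-3.141, -0.001, 1.599]
force: [-0.0, -0.1, -4.7]
grip_width: 0.0157
grip_force: 30.0
time_s: 14.3
ee_pos: [0.5871, -0.2083, 0.0508]
eef_rot: [3.14, 0.001, 1.6]
force: [0.0, 0.1, -2.4]
grip_width: 0.0154
grip_force: 30.0
[ 0.58705804 -0.2083812   0.05083604] [3.14037506e+00 5.81623884e-04 1.59954407e+00] [-0.17518152 -0.27168721 -3.93651766]
```

View pics/m6.png

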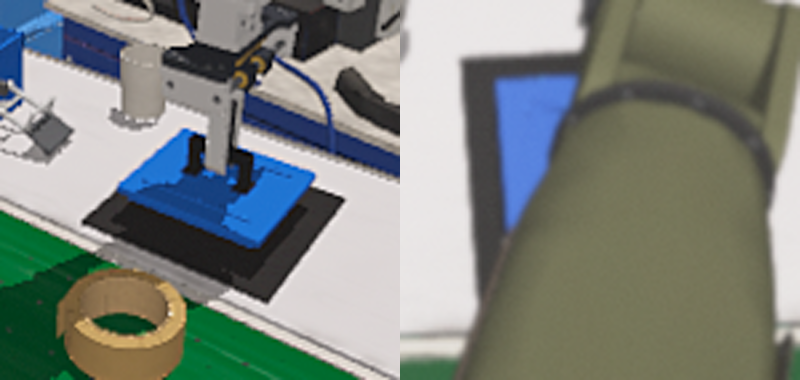

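The lid hovers level over the middle of the pad, and the tape roll is clear in front. I lower it gently.

```bash
python3 -m pendant '[0,0,0.008,0,0,0,-1,0,0,0.016,0,0,0,-1,0,0,0.022,0,0,0,-1,0,0,0.027,0,0,0,-1,0,0,0.031,0,0,0,-1,0,0,0.034,0,0,0,-1,0,0,0.034,0,0,0,-1,0,0,0.034,0,0,0,-1]'
```

```text
time_s: 15.25
ee_pos: [0.5867, -0.2082, 0.033]
eef_rot: [3.142, 0.0, 1.6]
force: [0.6, 0.0, -4.1]
grip_width: 0.0157
grip_force: 30.0
```

Still carrying the weight, so I go down by half-millimetres until it is borne.

```bash
python3 -m pendant '[0,0,0.001,0,0,0,-1,0,0,0.002,0,0,0,-1,0,0,0.003,0,0,0,-1,0,0,0.003,0,0,0,-1,0,0,0.003,0,0,0,-1]'; python3 -m pendant '[0,0,0.001,0,0,0,-1,0,0,0.002,0,0,0,-1,0,0,0.002,0,0,0,-1]'
```

```text
time_s: 15.75
ee_pos: [0.5867, -0.2083, 0.032]
eef_rot: [3.141, 0.0, 1.6]
force: [-4.6, 1.0, 5.8]
grip_width: 0.0156
grip_force: 30.0
time_s: 16.05
ee_pos: [0.5868, -0.2083, 0.032]
eef_rot: [3.141, 0.0, 1.6]
force: [-9.9, 3.8, 15.2]
grip_width: 0.0157
grip_force: 30.0
```

```bash
python3 -m pendant '[0,0,-0.001,0,0,0,-1,0,0,-0.002,0,0,0,-1,0,0,-0.002,0,0,0,-1,0,0,-0.002,0,0,0,-0.6,0,0,-0.002,0,0,0,-0.4,0,0,-0.002,0,0,0,-0.2,0,0,-0.002,0,0,0,0.2,0,0,-0.002,0,0,0,0.2,0,0,-0.002,0,0,0,0.2]' 3
python3 -m pendant '[0,0,-0.02,0,0,0,0.2,0,0,-0.06,0,0,0,0.2,0,0,-0.12,0,0,0,0.2,0,0,-0.2,0,0,0,0.2,0,0,-0.3,0,0,0,0.2,0,0,-0.4,0,0,0,0.2,0.1,0,-0.5,0,0,0,0.2,0.2,0,-0.5,0,0,0,0.2,0.3,0,-0.5,0,0,0,0.2,0.4,0,-0.5,0,0,0,0.2,0.4,0,-0.5,0,0,0,0.2,0.4,0,-0.5,0,0,0,0.2]'
python3 - <<'E'
from h import *
for _ in range(4):S=shot('scene','s8.png')
T=shot('top','t8.png')
for n,z in [('cup',.035),('weight',.03),('tape_roll',.018),('lid',.018)]:
    for p in (T,S):
        for r in silhouettes(n,p)[:1]:ys,xs=np.nonzero(r['region']);print(n,round(r['score'],2),onz(p,(xs.mean(),ys.mean()),z).round(3))
a=cv2.imread('pics/s8.png')[150:330,190:450];b=cv2.imread('pics/t8.png')[130:310,180:450]
cv2.imwrite('pics/m7.png',np.hstack([cv2.resize(a,(400,300),interpolation=2),cv2.resize(b,(400,300),interpolation=2)]))
E
```

```text
time_s: 16.95
ee_pos: [0.5867, -0.2082, 0.0314]
eef_rot: [3.142, -0.0, 1.599]
force: [0.1, -0.2, 0.9]
grip_width: 0.0546
grip_force: 0.0
time_s: 18.15
ee_pos: [0.5808, -0.0064, 0.2824]
eef_rot: [3.141, 0.0, 1.603]
force: [-0.5, 0.1, -0.2]
grip_width: 0.0565
grip_force: 0.0
cup 0.79 [ 0.732 -0.025  0.035]
weight 0.86 [0.36  0.212 0.03 ]
weight 0.7 [0.349 0.195 0.03 ]
tape_roll 0.85 [ 0.362 -0.238  0.018]
tape_roll 0.74 [ 0.357 -0.235  0.018]
lid 0.92 [ 0.585 -0.206  0.018]
lid 0.58 [ 0.574 -0.212  0.018]
```

View pics/m7.png

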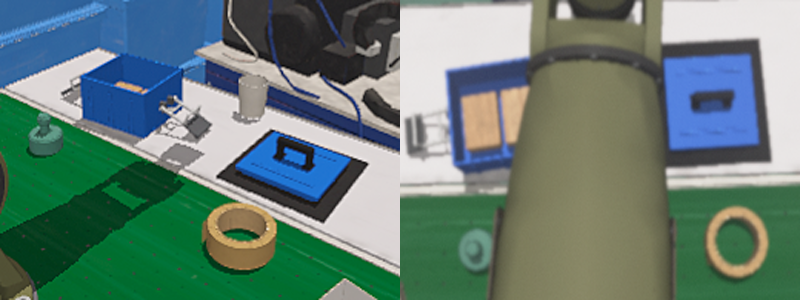

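The lid lies flat and upright in the middle of the pad, both clips are down, and the bystanders haven't moved. I'm handing in.

```bash
python3 -c "
from station import order
print(order.hand_in())"
```

```text
the job is handed in; nothing more can be done
None
```

I flipped both clips fully open, then lifted the lid off and laid it flat and right way up in the middle of the pad. The cup, press weight and tape roll still stand where they were, and I handed the job in at about 18 s of the 59 s allowed; no verdict came back.

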